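# Stock the bathroom cabinet's door rack from the lavender box

## Task

Swing the cabinet door wide open by its handle, lift the cover off the lavender box and set it aside, then lift each bottle straight up out of its cell and stand it upright in the rack on the inside of the door. When the box is empty, put the cover back on it fully home and swing the door gently shut with the bottles standing in the rack. Never tip a bottle over, never let the door fly or slam, do not tip the box, and leave the caddy, the brush and the stopper where they are.

Things in the scene. Friction and masses are not known exactly. Their poses are not given: they have to be found in the camera images.
- cabinet: Fixed wooden bathroom cabinet on the ledge, 260 mm wide (its y), 170 mm deep (its x), 235 mm tall. Origin: centre of its underside; its front with the door faces its own -x, roughly towards the robot; z up. One door, hinged on the cabinet's +y side (left as the robot sees it).
- door (a joint): Door angle, rad: 0 shut (it starts shut or slightly ajar), grows as it opens, stop at 1.9. Opening turns it clockwise seen from above: the free edge swings towards the robot, then to +y. Light friction (0.12 N m); it stays where it is left; no latch or spring. Panel 256 mm wide, 16 mm thick, top edge 226 mm above the ledge.
- handle (a point): The door's handle: an upright round steel bar 12 mm thick from 94 to 218 mm above the ledge, its axis 35 mm off the door's outer face and 240 mm from the hinge along the door. Origin: on the bar's axis, 190 mm up. Two thin stays join bar and door 112 and 150 mm up: above 155 mm the bar is free, to be pinched from above. Axes as rack.
- door_hinge (a point): Point on the door's vertical hinge axis, 190 mm above the ledge, in the middle of the panel's thickness. Axes as rack.
- rack (a point): Middle of the floor of the white rack on the door's inside, 112 mm above the ledge; moves with the door. Trough along its y: inside 206 mm (y) by 54 mm (x), rails and ends 30 mm high, no dividers; four bottles fit side by side 49 mm apart. x points away from the door's inner face (into the shut cabinet), which is 44 mm behind this point; +y points to the hinge; z up.
- box: Base of the lavender storage box, 0.6 kg, loose: flange 222 x 74 x 10 mm and on it a row of four square cells along its x, 47 mm wide inside, 40 mm deep, centres at x = -75, -25, 25, 75 mm; floor 10 mm, wall tops 50 mm above the underside. The block of cells is 203 x 53 mm outside. Origin: centre of its underside, z up.
- cover: Deep lavender cover of the box, 0.2 kg, open below, outside 218 x 70 x 94 mm, no catch. Origin: centre of its open lower rim; x along its length, z up. On top, in the middle, a grip rib 90 mm long (x), 14 mm wide (y), from 94 to 120 mm above the origin. On the box its rim rests on the flange, 10 mm above the box's origin, with about 5 mm play round the cells, either way round.
- bottle0: White plastic bottle, 0.12 kg, 86 mm tall: body 44 mm in diameter up to 48 mm, shoulder to 58 mm, round grey cap 26 mm in diameter from 58 to 86 mm. Origin: centre of its underside, z along its axis (up when it stands). Starts in a cell of the box under the cover; two to four of the bottles are there, the others are absent (None).
- bottle1: Same as bottle0.
- bottle2: Same as bottle0.
- bottle3: Same as bottle0.
- caddy: Bystander: grey plastic caddy 110 x 200 x 60 mm with a toggle switch night light, a blue tube (125 mm tall) and three bulldog clips on its rim. Origin: centre of its underside.
- brush: Bystander: wooden clothes brush 170 x 52 x 38 mm, lying along its x. Origin: centre of its underside.
- stopper: Bystander: red silicone sink stopper, 52 mm in diameter, 43 mm tall. Origin: centre of its underside.
There are look-alikes about, which are no part of the job. What is shaped like the cover but yellow is not meant.

How it is judged:
On the way, in this order (a step that is already met when the one before it is completed fails the run):
1. the door is being drawn open by its handle (past 0.3 rad, fingers on the handle) (value of joint door above 0.3 rad and contact force between the fingers and handle_bar above 0.2 N), for 0.05 s.
2. the door has been swung wide open (more than 1.2 rad) (value of joint door above 1.2 rad), for 0.2 s.
3. every bottle stands in the rack of the still open door, let go (x of bottle0 in the frame of rack between -0.03 and 0.03 m and y of bottle0 in the frame of rack between -0.105 and 0.105 m and z of bottle0 in the frame of rack between -0.006 and 0.012 m and angle between each of bottle0, bottle1, bottle2, bottle3's own z axis and vertical below 0.2 rad and x of bottle1 in the frame of rack between -0.03 and 0.03 m and y of bottle1 in the frame of rack between -0.105 and 0.105 m and z of bottle1 in the frame of rack between -0.006 and 0.012 m and x of bottle2 in the frame of rack between -0.03 and 0.03 m and y of bottle2 in the frame of rack between -0.105 and 0.105 m and z of bottle2 in the frame of rack between -0.006 and 0.012 m and x of bottle3 in the frame of rack between -0.03 and 0.03 m and y of bottle3 in the frame of rack between -0.105 and 0.105 m and z of bottle3 in the frame of rack between -0.006 and 0.012 m and value of joint door above 0.8 rad and contact force between the fingers and bottle0 below 0.1 N and contact force between the fingers and bottle1 below 0.1 N and contact force between the fingers and bottle2 below 0.1 N and contact force between the fingers and bottle3 below 0.1 N), for 0.3 s.
At the end, for the whole second after the job is handed in: The door is shut (within 0.05 rad); every bottle stands upright (within 0.2 rad) on the floor of the rack; the cover is level on the box, its rim down on the flange (within 5 mm) and over the cells; the box stands level on the ledge; all at rest (x of bottle0 in the frame of rack between -0.03 and 0.03 m and y of bottle0 in the frame of rack between -0.105 and 0.105 m and z of bottle0 in the frame of rack between -0.006 and 0.012 m and angle between each of bottle0, bottle1, bottle2, bottle3's own z axis and vertical below 0.2 rad and x of bottle1 in the frame of rack between -0.03 and 0.03 m and y of bottle1 in the frame of rack between -0.105 and 0.105 m and z of bottle1 in the frame of rack between -0.006 and 0.012 m and x of bottle2 in the frame of rack between -0.03 and 0.03 m and y of bottle2 in the frame of rack between -0.105 and 0.105 m and z of bottle2 in the frame of rack between -0.006 and 0.012 m and x of bottle3 in the frame of rack between -0.03 and 0.03 m and y of bottle3 in the frame of rack between -0.105 and 0.105 m and z of bottle3 in the frame of rack between -0.006 and 0.012 m and linear speed of each of bottle0, bottle1, bottle2, bottle3, cover, box below 0.02 m/s and value of joint door below 0.05 rad and z of cover in the frame of box between 0.004 and 0.015 m and horizontal distance between cover and box below 0.012 m and angle between each of cover, box's own z axis and vertical below 0.06 rad and height (world z) of box below 0.01 m); the robot touches nothing.
It fails at once if a bottle is tipped over (beyond 1 rad) (angle between any of bottle0, bottle1, bottle2, bottle3's own z axis and vertical above 1 rad).
It fails at once if the door flies or is slammed (faster than 2.5 rad/s) (velocity of joint door above 2.5 rad/s or velocity of joint door below -2.5 rad/s).
It fails at once if the box is tipped (beyond 0.35 rad) (angle between box's own z axis and vertical above 0.35 rad).
It fails at once if the caddy, the brush or the stopper is shifted by more than 30 mm (distance of any of caddy, brush, stopper from where it was at the start of the episode above 0.03 m).
Of bottle0, bottle1, bottle2, bottle3 only 2 to 4 are there at a start; the rules pass over those that are not, and their reading is None.
At some moment in a run one of cover, box may be knocked a few centimetres aside while the robot is not near it.
It also fails if it takes over 210 s, if anything falls off the work surface, if the arm or the gripper's body presses on something with over 40 N, if the wrist force passes 120 N, or if a joint passes its speed limit or range.

## Robot

A 6-joint arm with a two-finger parallel gripper is mounted at the origin on the work surface. World frame = base frame: x ahead of the robot, y to its left, z up, the work surface at z = 0. Lengths are in m, angles in rad, forces in N, time in s.
With the tool pointing down it reaches from about 0.425 to 0.95 m from the base axis. Payload 3.5 kg.
Tool frame: the origin (TCP) lies midway between the tips of the shut fingers; the grasp point (between the pads) lies 19 mm behind it; z points along the fingers, y is the line along which they close (so a half turn about z gives the same grasp; the last joint's range is limited). The gripper opens to 85 mm and grips with 20 to 120 N. Pads are 22 mm wide; open, the fingers measure 114 mm over their backs; the gripper's body (76 mm by 85 mm) begins 54 mm behind the grasp point. The pads swing forward as they close: fully open they stand 13 mm farther back than shut.
Start: joints at [1.05, 0.286, 1.577, -0, 1.279, -0.15], TCP at [0.245, 0.629, 0.231] pointing down, gripper open.
Joint ranges: [-2.77, 2.77], [-0.9, 2.22], [0.21, 2.48], [-1.53, 4.67], [0.24, 2.81], [-2.84, 2.84]. Speed limits (rad/s): [2.79, 2.79, 3.14, 3.14, 3.14, 3.14].

## Interface

Orientations are given as a unit quaternion [x, y, z, w].
In Python, from plant import get_state, read_camera, ctrl gives the robot as it stands.
- The arm moves only by the shell command python3 -m crank 'ROWS' [FORCE]. ROWS is JSON, a list of rows, each a list of 3 entries, a list of its own where there are three numbers: the shift along the tool's x, y, z in mm, then the turn about the tool's z in degrees, then the closure in counts, from 0 (fully open) to 255 (shut). In form: [[[tx, ty, tz], yaw, claw], ...]. A call has 1 to 10 rows; each row is the pose to reach, as a shift and turn from the pose commanded when the call began, along the tool's axes at that moment; what a row does not reach only later rows make up. A row lasts 1/10 s, in which the tool goes at most 50 mm and 8.59 degrees, less where a joint would pass 70% of its speed; a pose out of reach is approached as far as the arm can. A call with a gripper value outside its range is refused whole. The fingers move at their own pace and stop on an object; FORCE is the grip in N (left out, the last holds). Time passes only in rows, so rows that repeat a pose let the fingers close. It gives the time, the measured TCP pose, the force, the opening and the grip force at its end, in the units of the state.
- get_state(): the state, without advancing time (a new reading comes with each control period).
- read_camera(name): name is "side" or "top"; returns a dict with "frame" (400x640x3 uint8, blue, green, red), "range_z" (400x640 float32, m along the optical axis (not along the pixel's ray), 0 where there is no reading), "vfov" (degrees; the focal length in pixels is half the picture's height over the tangent of half this angle, whatever the lens; pixels are square), "cx", "cy" (the principal point, pixels), "k1" (the pictures are not rectified: a ray, as slopes to the right and down, at radius r is drawn at 1 + k1 r^2 times it, then the intrinsics apply), "origin" and "orientation" of the camera in the world. Camera axes: x right, y down, z forward; pixel columns grow to the right and rows downward; lengths in m; the calibration is good to about 2 mm. A picture is of the moment at which its call begins.
- ctrl.sign_off(): hands the job in; it is judged then, once.
The state is a dict: "time": time; "qpos": joint angles; "dq": joint speeds; "joint_efforts": joint torques, N m; "eef_pos": TCP position; "tcp_rot": TCP orientation; "contact_force": force on the tool from outside, world axes, zero at the start; "wrist_torque": the same for the moment, N m; "opening": opening from 0.0 (shut) to 1.0 (fully open); "finger_force": force on a finger pad.
Only numpy, scipy, OpenCV 4.12 (cv2) and the standard library are available. Lean on these libraries where they do the work, as an engineer would, in place of code of your own. Each camera call takes 0.05 s, during which the arm holds its last target. There are 200 camera calls.

## Working session

There is one attempt and no reset: what is moved stays moved. The work goes in short steps, Python scripts to look and compute and a shell command to move; the robot and the scene stay as the last step left them, time stands still between calls to the robot, and variables do not carry over. Pictures are saved under pics/ and viewed, at most 14 in all, crops included, and the job is handed in when it is done.

```bash
mkdir -p pics; ls; cat > h.py <<'E'
import numpy as np, cv2
from scipy.spatial.transform import Rotation as R
from plant import get_state, read_camera, ctrl
def K(c):
    f=200/np.tan(np.radians(c['vfov'])/2); return np.array([[f,0,c['cx']],[0,f,c['cy']],[0,0,1]])
def cloud(c):
    v,u=np.mgrid[0:400,0:640]; k=K(c)
    p=cv2.undistortPoints(np.stack([u,v],-1).reshape(-1,1,2).astype(float),k,np.array([c['k1'],0,0,0,0.])).reshape(-1,2)
    z=c['range_z'].reshape(-1); P=np.c_[p*z[:,None],z]
    W=R.from_quat(c['orientation']).apply(P)+c['origin']; W[z==0]=np.nan
    return W.reshape(400,640,3)
def proj(c,W):
    P=R.from_quat(c['orientation']).inv().apply(np.atleast_2d(W)-c['origin'])
    return cv2.projectPoints(P,np.zeros(3),np.zeros(3),K(c),np.array([c['k1'],0,0,0,0.]))[0].reshape(-1,2)
def tool(dw,q=None):
    """world shift (mm) -> tool axes mm"""
    return R.from_quat(q if q is not None else get_state()['tcp_rot']).inv().apply(dw)
def goto(p,yaw_dir=None):
    """rows shift from current measured to TCP p (m)"""
    s=get_state(); r=R.from_quat(s['tcp_rot']); print('tcp',np.round(s['eef_pos'],4),'tool y dir',np.round(r.apply([0,1,0]),3),'z',np.round(r.apply([0,0,1]),3))
    print('shift',np.round(r.inv().apply((np.array(p)-s['eef_pos'])*1000),1))
E
python3 - <<'E'
from h import *
for n in ['top','side']:
    c=read_camera(n); np.savez('pics/%s0.npz'%n,**c); cv2.imwrite(f'pics/{n}0.png',c['frame']); print(n,c['origin'],c['orientation'],c['vfov'],c['k1'],c['cx'],c['cy'])
print(get_state())
E
```

```text
pics
top [ 0.37493025 -0.10173863  1.40092639] [ 0.70783259 -0.7031668   0.05152409 -0.04329823] 47.58405688186239 -0.06956447315625826 323.6028484943357 193.76632313653204
side [ 0.33493048 -1.0455007   0.83769685] [ 0.88343305 -0.10232095  0.05276112 -0.45419459] 56.52503020976988 -0.017253595983625733 317.08665081257976 201.33660811668824
{'time': 0.1, 'qpos': array([ 1.05003527e+00,  2.87122621e-01,  1.57806071e+00,  1.02627823e-05,
        1.27863180e+00, -1.49983574e-01]), 'dq': array([-0.00112738, -0.00043552, -0.00453823, -0.00079608,  0.00054734,
        0.00017859]), 'joint_efforts': array([ 5.86669976e-04, -4.07293832e+01, -2.93701154e+01, -2.38307384e-04,
        3.41174389e-03, -1.19668559e-05]), 'eef_pos': array([0.24423048, 0.62860805, 0.23003885]), 'tcp_rot': array([ 1.84329971e-01,  9.82863789e-01, -1.04770918e-03, -3.70369208e-04]), 'contact_force': array([-1.29793007,  0.06281727, -0.1089295 ]), 'wrist_torque': array([ 0.00564155, -0.02011633, -0.07227007]), 'finger_force': 0.0, 'opening': 0.9980670603641896}
```

View pics/top0.png

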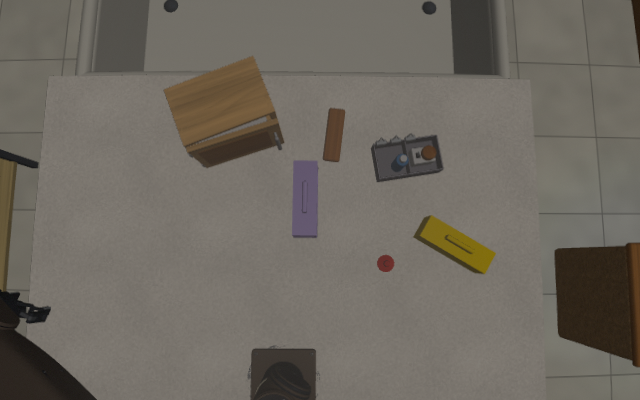

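View pics/side0.png

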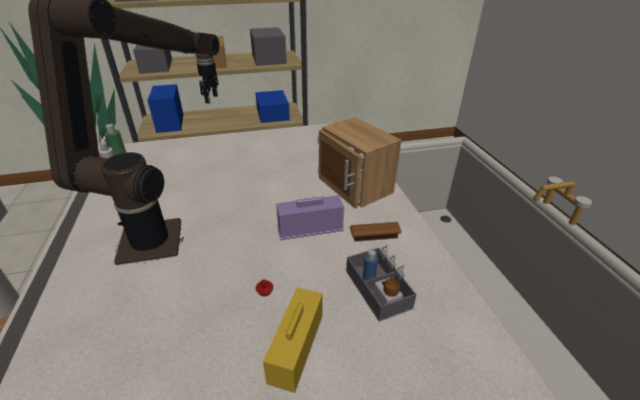

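The top view shows the cabinet at about (225,105) with the door slightly ajar and its handle near (278,138). The box with its cover is at (305,198), the brush at (334,134), the caddy at (407,158), the stopper at (385,263) and the yellow look-alike at (457,244). In the side view the handle is at about (347,175).

```bash
cat > m.py <<'E'
from h import *
def load(n): return dict(np.load(f'pics/{n}.npz'))
def rect(W,mask):
    P=W[mask][:,:2].astype(np.float32); return cv2.minAreaRect(P)
E
python3 - <<'E'
from m import *
c=load('top0'); W=cloud(c); f=c['frame'].astype(int); Z=W[...,2]
for n,(u,v) in dict(cabTL=(168,92),cabTR=(252,60),cabBR=(274,110),cabBL=(190,150),d1=(205,163),d2=(278,140),rib=(305,198),cov=(297,170),bm=(300,300)).items(): print(n,np.round(W[v,u],3))
hsv=cv2.cvtColor(c['frame'],cv2.COLOR_BGR2HSV)
lav=(hsv[...,0]>115)&(hsv[...,0]<145)&(hsv[...,1]>50)
lav[:150]=0;lav[250:]=0
m=lav&(Z>0.09)&(Z<.115); print('cover top',m.sum(),rect(W,m),np.nanmedian(Z[m]))
m=lav&(Z>.118); print('rib',m.sum(),rect(W,m),np.nanmedian(Z[m]))
reg=np.zeros((400,640),bool); reg[40:180,150:300]=1
m=reg&(Z>.23)&(Z<.245); print('cab top',m.sum(),rect(W,m),np.nanmedian(Z[m]))
m=reg&(Z>.20)&(Z<.23); P=W[m]; print('door/handle',m.sum()); 
for (y,x),p in zip(np.argwhere(m),P): 
    if x>268: print(x,y,np.round(p,3),f[y,x])
big=cv2.resize(c['frame'][40:190,150:300],None,fx=4,fy=4,interpolation=cv2.INTER_CUBIC); cv2.imwrite('pics/c1.png',np.clip(big*1.6,0,255))
c=load('side0'); W=cloud(c)
big=cv2.resize(c['frame'][110:245,270:410],None,fx=4,fy=4,interpolation=cv2.INTER_CUBIC); cv2.imwrite('pics/c2.png',np.clip(big*1.6,0,255))
E
```

```text
cabTL [0.806 0.306 0.237]
cabTR [0.898 0.082 0.236]
cabBR [0.756 0.019 0.236]
cabBL [0.648 0.241 0.226]
d1 [0.646 0.241 0.063]
d2 [0.682 0.009 0.205]
rib [ 0.534 -0.064  0.128]
cov [ 0.619 -0.039  0.106]
bm [ 0.239 -0.048 -0.002]
cover top 1437 ((0.5391328930854797, -0.06142425909638405), (0.21091774106025696, 0.06620407104492188), 0.4641026556491852) 0.10436236522540887
rib 105 ((0.5400500893592834, -0.06212873384356499), (0.08594135195016861, 0.008739705197513103), 0.6538444757461548) 0.1305906872240552
cab top 5857 ((0.7728623747825623, 0.16385981440544128), (0.20196127891540527, 0.2617020308971405), 21.670551300048828) 0.23518556961609494
door/handle 938
271 105 [0.772 0.028 0.229] [ 62  93 118]
274 112 [0.754 0.019 0.226] [44 57 69]
272 113 [0.751 0.025 0.227] [44 57 70]
273 113 [0.751 0.022 0.226] [45 59 71]
274 113 [0.752 0.02  0.224] [45 59 70]
275 113 [0.757 0.018 0.209] [62 76 90]
270 114 [0.747 0.03  0.229] [45 57 68]
271 114 [0.75  0.028 0.222] [45 57 69]
272 114 [0.751 0.026 0.217] [45 58 70]
273 114 [0.752 0.023 0.214] [43 57 70]
274 114 [0.752 0.021 0.214] [45 58 70]
2
[... 3625 characters left out ...]
4 138 [0.685 0.019 0.216] [48 57 65]
275 138 [0.685 0.016 0.214] [73 75 77]
276 138 [0.684 0.013 0.218] [88 87 91]
277 138 [0.684 0.011 0.219] [93 92 94]
278 138 [0.685 0.008 0.215] [76 79 81]
275 139 [0.682 0.016 0.216] [64 67 70]
276 139 [0.682 0.013 0.216] [78 78 81]
277 139 [0.681 0.01  0.22 ] [83 84 86]
278 139 [0.684 0.009 0.21 ] [73 74 76]
275 140 [0.683 0.017 0.203] [53 55 60]
276 140 [0.68  0.014 0.213] [60 62 64]
277 140 [0.681 0.011 0.211] [64 66 68]
278 140 [0.682 0.009 0.205] [65 66 68]
276 141 [0.68  0.015 0.201] [49 52 55]
277 141 [0.68  0.012 0.203] [54 56 57][ WARN:0@0.313] global loadsave.cpp:1063 imwrite_ Unsupported depth image for selected encoder is fallbacked to CV_8U.
```

View pics/c1.png

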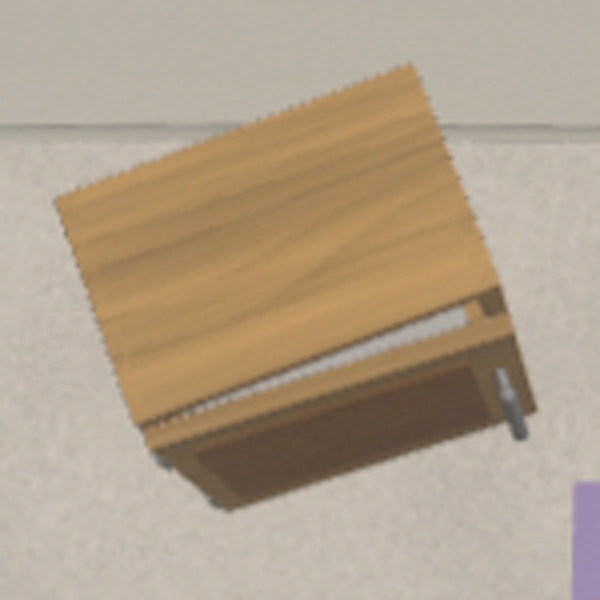

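The crop shows the door ajar by about 3°. Its top strip runs from (152,440) to (510,330) in crop pixels, and the handle bar top is at about (503,372), running down to (520,435).

```bash
cat >> h.py <<'E'
def onplane(c,uv,z):
    p=cv2.undistortPoints(np.array(uv,float).reshape(-1,1,2),K(c),np.array([c['k1'],0,0,0,0.])).reshape(-1,2)
    d=R.from_quat(c['orientation']).apply(np.c_[p,np.ones(len(p))]); o=np.array(c['origin'])
    return o+d*((z-o[2])/d[:,2])[:,None]
E
python3 - <<'E'
from m import *
c=load('top0')
T=lambda L:[(150-.375+x/4,40-.375+y/4) for x,y in L]
C=onplane(c,T([(55,200),(412,65),(498,287),(137,422)]),.235)[:,:2]; print('cab corners',C.round(3),'yaw',[np.degrees(np.arctan2(*(b-a)[::-1])).round(1) for a,b in zip(C,np.roll(C,-1,0))],[np.linalg.norm(b-a).round(3) for a,b in zip(C,np.roll(C,-1,0))])
D=onplane(c,T([(152,446),(515,334)]),.226)[:,:2]; print('door outer',D.round(3),np.degrees(np.arctan2(*(D[1]-D[0])[::-1])),np.linalg.norm(D[1]-D[0]))
print('bar top',onplane(c,T([(503,374)]),.218))
# refine lines w/ cloud
W=cloud(c);Z=W[...,2]
y=np.radians(21.7); 
s=load('side0'); W=cloud(s)
hs=cv2.cvtColor(s['frame'],cv2.COLOR_BGR2HSV)
# handle in side: grey pixels near
m=np.zeros((400,640),bool); m[150:200,335:360]=1
m&=(hs[...,1]<60)&(W[...,2]>.1)&(W[...,2]<.225)
P=W[m]; print(len(P),np.median(P,0)); 
for a in np.arange(.1,.22,.02):
    q=P[(P[:,2]>a)&(P[:,2]<a+.02)]; print(a,len(q),np.median(q,0) if len(q) else '')
E
```

```text
cab corners [[0.813 0.319]
 [0.91  0.081]
 [0.753 0.018]
 [0.659 0.255]] yaw [np.float64(-67.9), np.float64(-158.3), np.float64(111.6), np.float64(22.7)] [np.float64(0.258), np.float64(0.169), np.float64(0.255), np.float64(0.167)]
door outer [[0.645 0.247]
 [0.723 0.007]] -71.97910757916853 0.25223491690410627
bar top [[0.69783716 0.01523532 0.218     ]]
162 [0.68704193 0.00879403 0.14743511]
0.1 50 [0.68777649 0.00951594 0.10846644]
0.12000000000000001 23 [0.68651347 0.00886421 0.12964151]
0.14 32 [0.69409765 0.01209356 0.15194314]
0.16000000000000003 17 [0.68581116 0.00734836 0.17164772]
0.18000000000000002 22 [0.68567931 0.00696688 0.18980182]
0.2 18 [0.68658889 0.0080963  0.20992961]
```

View pics/c2.png

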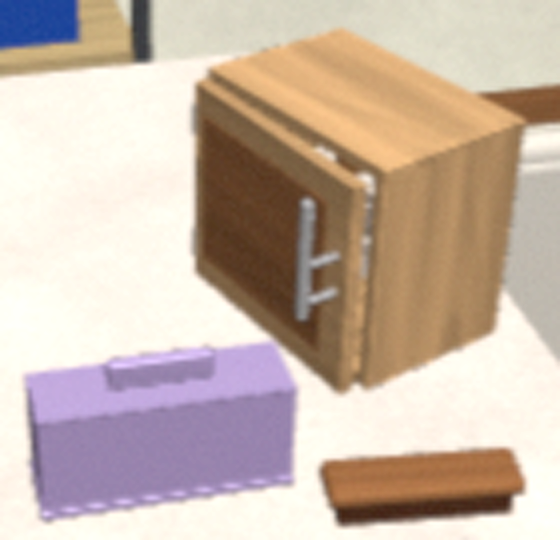

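In the side crop the handle bar is at (305,200) to (300,318), its top is free, and the box with its cover stands in front of the cabinet. Fitted values: bar axis about (0.688, 0.013), hinge about (0.654, 0.252), door angle −72° and cabinet yaw about 22°.

```bash
python3 - <<'E'
from h import *
goto([.688,.013,.35])
E
```

```text
tcp [0.2442 0.6286 0.23  ] tool y dir [ 0.362  0.932 -0.002] z [-0.001 -0.002 -1.   ]
shift [-636.6 -413.2 -119.3]
```

```bash
python3 -m crank '[[[0,0,-50],-5,60],[[0,0,-100],-10,80],[[-40,-26,-119],-15,80],[[-80,-52,-119],-20,80],[[-120,-78,-119],-25,80],[[-160,-104,-119],-30,80],[[-200,-130,-119],-35,80],[[-240,-156,-119],-39,80],[[-280,-182,-119],-39,80],[[-320,-208,-119],-39,80]]' 40 && python3 - <<'E'
from h import *
goto([.688,.013,.35]); print(get_state()['qpos'].round(2),get_state()['opening'])
E
```

```text
time: 1.1
eef_pos: [0.468, 0.3175, 0.3498]
tcp_rot: [-0.154, 0.988, -0.0, -0.0]
contact_force: [0.0, 0.3, -0.4]
opening: 0.686
finger_force: 0.0
tcp [0.468  0.3175 0.3498] tool y dir [-0.305  0.952 -0.   ] z [-0.001 -0.    -1.   ]
shift [-1.166e+02 -3.571e+02 -2.000e-01]
[ 0.42 -0.02  1.7   0.    1.46 -1.46] 0.6857499736351342
```

```bash
python3 -m crank '[[[-15,-45,0],0,80],[[-30,-90,0],0,80],[[-44,-135,0],0,80],[[-58,-180,0],0,80],[[-73,-225,0],0,80],[[-88,-270,0],0,80],[[-102,-315,0],0,80],[[-116,-357,0],0,80],[[-116,-357,0],0,80],[[-116,-357,0],0,80]]' && python3 - <<'E'
from h import *
goto([.688,.013,.183]); 
c=read_camera('side'); im=cv2.resize(c['frame'][100:250,270:420],None,fx=4,fy=4); cv2.imwrite('pics/a1.png',im)
E
```

```text
time: 2.1
eef_pos: [0.6868, 0.0138, 0.3488]
tcp_rot: [-0.153, 0.988, 0.001, -0.001]
contact_force: [-0.7, 1.1, -0.4]
opening: 0.683
finger_force: 0.0
tcp [0.6868 0.0138 0.3488] tool y dir [-0.303  0.953  0.001] z [-0.002  0.001 -1.   ]
shift [ -1.3  -1.3 165.8]
```

```bash
python3 -m crank '[[[0,0,40],0,80],[[0,0,80],0,80],[[0,0,110],0,80],[[0,0,140],0,80],[[0,0,155],0,80],[[0,0,165],0,80],[[0,0,167],0,80],[[0,0,167],0,80]]' && python3 - <<'E'
from h import *
goto([.688,.013,.183]); 
c=read_camera('side'); im=cv2.resize(c['frame'][60:250,270:420],None,fx=3,fy=3); cv2.imwrite('pics/a2.png',im)
E
```

```text
time: 2.95
eef_pos: [0.6874, 0.015, 0.1848]
tcp_rot: [-0.155, 0.988, -0.0, 0.001]
contact_force: [-1.3, -0.5, -0.4]
opening: 0.683
finger_force: 0.0
tcp [0.6874 0.015  0.1848] tool y dir [-0.305  0.952 -0.001] z [ 0.002 -0.    -1.   ]
shift [ 0.  -2.   1.8]
```

View pics/a2.png

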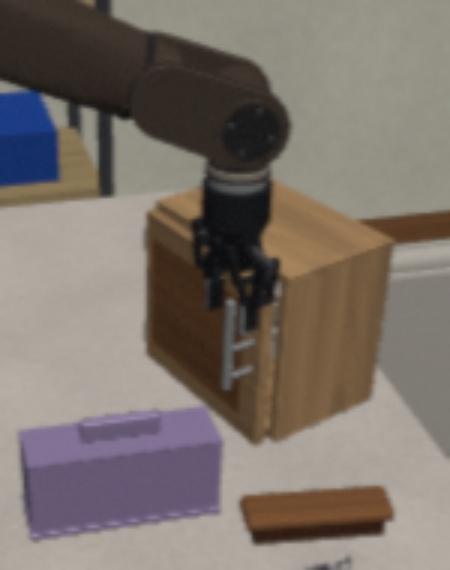

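The fingers at (213,290) and (252,315) straddle the bar at (231,300), so I close.

```bash
python3 -m crank '[[[0,-2,1],0,200],[[0,-2,1],0,255],[[0,-2,1],0,255],[[0,-2,1],0,255],[[0,-2,1],0,255],[[0,-2,1],0,255]]' 40 && python3 - <<'E'
from h import *
s=get_state(); p=s['eef_pos'];print(p,s['contact_force'])
H=np.array([.654,.252]); r=p[:2]-H; print('r',np.hypot(*r),np.degrees(np.arctan2(r[1],r[0])))
Rt=R.from_quat(s['tcp_rot'])
for k in range(1,11):
    a=-.095*k; c,sn=np.cos(a),np.sin(a); q=H+np.array([c*r[0]-sn*r[1],sn*r[0]+c*r[1]])
    print(k,Rt.inv().apply(np.r_[q-p[:2],0]*1000).round(0)[:2],np.degrees(-a).round(1))
E
```

```text
time: 3.6
eef_pos: [0.6876, 0.0134, 0.1831]
tcp_rot: [-0.154, 0.988, 0.0, 0.0]
contact_force: [-0.7, 3.8, 3.6]
opening: 0.121
finger_force: 39.6
[0.68762092 0.01341553 0.18308068] [-0.65555147  3.76404935  3.62005742]
r 0.24094172640478045 -81.97879302468313
1 [22.  5.] 5.4
2 [44. 12.] 10.9
3 [65. 21.] 16.3
4 [85. 32.] 21.8
5 [104.  45.] 27.2
6 [122.  60.] 32.7
7 [138.  76.] 38.1
8 [152.  93.] 43.5
9 [165. 112.] 49.0
10 [176. 132.] 54.4
```

```bash
python3 -m crank '[[[10,2,0],2.5,255],[[22,5,0],5.4,255],[[44,12,0],10.9,255],[[65,21,0],16.3,255],[[85,32,0],21.8,255],[[104,45,0],27.2,255],[[122,60,0],32.7,255],[[130,67,0],35,255],[[130,67,0],35,255]]' && cat > arc.py <<'E'
import sys
from h import *
s=get_state(); p=s['eef_pos'];print(p,s['contact_force'])
H=np.array([.654,.252]); r=p[:2]-H; print('r',np.hypot(*r),np.degrees(np.arctan2(r[1],r[0])))
Rt=R.from_quat(s['tcp_rot'])
for k in range(1,11):
    a=-float(sys.argv[1])*k; c,sn=np.cos(a),np.sin(a); q=H+np.array([c*r[0]-sn*r[1],sn*r[0]+c*r[1]])
    print(k,Rt.inv().apply(np.r_[q-p[:2],0]*1000).round(0)[:2],np.degrees(-a).round(1))
E
python3 arc.py .11
```

```text
time: 4.5
eef_pos: [0.5419, 0.0354, 0.183]
tcp_rot: [0.15, 0.989, -0.002, -0.0]
contact_force: [-2.1, -5.7, 3.5]
opening: 0.126
finger_force: 39.8
[0.54190217 0.03542835 0.18301059] [-2.06025423 -5.71322799  3.50630032]
r 0.24386307918755765 -117.36615634956193
1 [26.  6.] 6.3
2 [51. 15.] 12.6
3 [75. 27.] 18.9
4 [98. 41.] 25.2
5 [119.  58.] 31.5
6 [138.  77.] 37.8
7 [155.  98.] 44.1
8 [169. 120.] 50.4
9 [181. 144.] 56.7
10 [190. 169.] 63.0
```

```bash
python3 -m crank '[[[13,3,0],3,255],[[26,6,0],6.3,255],[[51,15,0],12.6,255],[[75,27,0],18.9,255],[[98,41,0],25.2,255],[[119,58,0],31.5,255],[[138,77,0],37.8,255],[[155,98,0],44.1,255],[[169,120,0],50.4,255],[[181,144,0],56.7,255]]' && python3 -m crank '[[[2,13,0],3,255],[[2,13,0],3,255],[[2,13,0],3,255]]'; python3 arc.py .05 | head -2
```

```text
time: 5.5
eef_pos: [0.4072, 0.2275, 0.1829]
tcp_rot: [0.603, 0.798, -0.007, -0.005]
contact_force: [-19.1, -2.8, 13.9]
opening: 0.126
finger_force: 42.6
time: 5.8
eef_pos: [0.4062, 0.234, 0.1825]
tcp_rot: [0.621, 0.784, -0.02, -0.02]
contact_force: [-62.3, -5.4, 40.7]
opening: 0.128
finger_force: 63.7
[0.40624751 0.23396635 0.18252805] [-62.30983156  -5.38527842  40.68088267]
r 0.24840795063666232 -175.83683996935517
```

```bash
python3 - <<'E'
from h import *
s=get_state(); print(s['qpos'].round(3),s['wrist_torque'],R.from_quat(s['tcp_rot']).as_matrix().round(3))
for n in ['top','side']:
    c=read_camera(n); np.savez(f'pics/{n}1.npz',**c); cv2.imwrite(f'pics/{n}1.png',c['frame'])
a=cv2.resize(cv2.imread('pics/top1.png')[60:260,120:380],None,fx=2.3,fy=2.3); b=cv2.resize(cv2.imread('pics/side1.png')[60:260,170:370],None,fx=2.3,fy=2.3)
im=np.hstack([a,b[:a.shape[0]]]); im=cv2.resize(im,None,fx=780/im.shape[1],fy=780/im.shape[1]); cv2.imwrite('pics/v1.png',np.clip(im*1.5,0,255).astype(np.uint8))
E
```

```text
[ 0.3   -0.101  2.087  0.011  1.211  0.065] [-0.49063658  9.04631609  0.04119444] [[-0.229  0.972 -0.056]
 [ 0.973  0.229 -0.006]
 [ 0.007 -0.056 -0.998]]
```

View pics/v1.png

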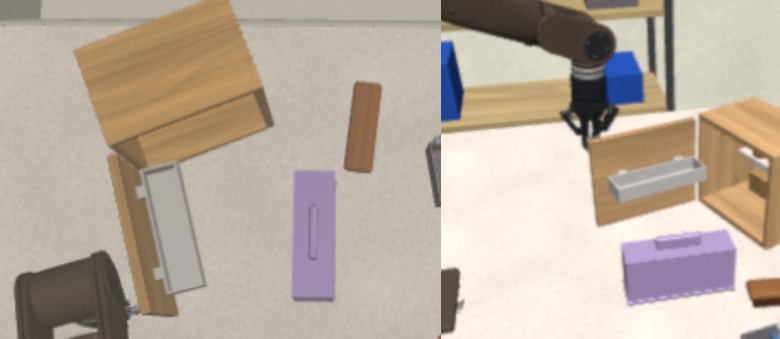

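The door stands at about 1.7 rad (panel from (115,160) to (155,310) in the left part), and the rack faces the box. Everything else is undisturbed. I release and rise.

```bash
python3 -m crank '[[[0,0,0],0,200],[[0,0,0],0,150],[[0,0,0],0,110],[[0,0,0],0,110],[[0,0,-20],0,110],[[0,0,-60],0,110],[[0,0,-110],0,110],[[0,0,-150],0,110],[[0,0,-180],0,110],[[0,0,-180],0,110]]'; python3 - <<'E'
from h import *
s=get_state(); print(s['qpos'].round(3)); goto([.54,-.062,.35])
from m import load
c=load('top1'); W=cloud(c);Z=W[...,2]
hsv=cv2.cvtColor(c['frame'],cv2.COLOR_BGR2HSV)
m=(hsv[...,0]>115)&(hsv[...,0]<145)&(hsv[...,1]>50); m[:150]=0;m[250:]=0
mm=(m).astype(np.uint8); k,l,st,ce=cv2.connectedComponentsWithStats(mm); i=1+np.argmax(st[1:,4]); print(st[i])
cs=cv2.findContours((l==i).astype(np.uint8),0,2)[0][0]
P=onplane(c,cs.reshape(-1,2).astype(float),.104)[:,:2].astype(np.float32)
print('cover rect',cv2.minAreaRect(P))
m2=m&(Z>.12); print('rib pix',m2.sum(),W[m2].mean(0))
E
```

```text
time: 6.9
eef_pos: [0.4276, 0.2338, 0.3687]
tcp_rot: [0.622, 0.783, 0.005, 0.004]
contact_force: [-0.4, -0.7, 0.9]
opening: 0.565
finger_force: 0.0
[ 2.920e-01 -2.190e-01  1.850e+00 -1.000e-03  1.499e+00  6.500e-02]
tcp [0.4276 0.2338 0.3687] tool y dir [0.974 0.225 0.012] z [ 0.012  0.003 -1.   ]
shift [-313.5   42.6   19.2]
[ 293  162   25   73 1431]
cover rect ((0.5384928584098816, -0.06325472146272659), (0.06763873994350433, 0.20970730483531952), 89.91218566894531)
rib pix 96 [ 0.5377482  -0.06254542  0.12996092]
```

```bash
python3 -m crank '[[[-35,5,0],-8,110],[[-70,10,0],-16,110],[[-105,14,0],-24,110],[[-140,19,0],-32,110],[[-175,24,0],-40,110],[[-210,28,0],-48,110],[[-245,33,0],-56,110],[[-280,38,0],-64,110],[[-313,43,0],-72,110],[[-313,43,0],-77,110]]' && python3 -m crank '[[[0,0,50],0,110],[[0,0,100],0,110],[[0,0,150],0,110],[[0,0,180],0,110],[[0,0,190],0,110],[[0,0,190],0,110]]'; python3 - <<'E'
from h import *
goto([.539,-.062,.108]); print(get_state()['qpos'].round(2))
E
```

```text
time: 7.9
eef_pos: [0.5384, -0.0657, 0.3602]
tcp_rot: [-0.0, 1.0, -0.001, -0.001]
contact_force: [-1.1, 0.0, -0.6]
opening: 0.568
finger_force: 0.0
time: 8.5
eef_pos: [0.5365, -0.0616, 0.1702]
tcp_rot: [-0.0, 1.0, 0.0, -0.002]
contact_force: [0.5, -0.3, 0.1]
opening: 0.566
finger_force: 0.0
tcp [ 0.5365 -0.0616  0.1702] tool y dir [-0.001  1.     0.001] z [-0.004  0.001 -1.   ]
shift [-2.7 -0.4 62.2]
[-0.3   0.05  1.96 -0.    1.13 -1.87]
```

```bash
python3 -m crank '[[[-2,0,30],0,110],[[-3,0,50],0,110],[[-3,0,60],0,110],[[-3,0,62],0,110],[[-3,0,62],0,255],[[-3,0,62],0,255],[[-3,0,62],0,255],[[-3,0,62],0,255],[[-3,0,62],0,255]]' 60; python3 - <<'E'
from h import *
goto([.539,-.062,.108])
E
```

```text
time: 9.4
eef_pos: [0.5417, -0.0616, 0.1122]
tcp_rot: [-0.0, 1.0, -0.0, 0.002]
contact_force: [0.5, 1.8, 6.2]
opening: 0.147
finger_force: 61.1
tcp [ 0.5417 -0.0616  0.1122] tool y dir [-0.001  1.    -0.   ] z [ 0.003 -0.    -1.   ]
shift [ 2.7 -0.4  4.2]
```

```bash
python3 -m crank '[[[0,0,-15],0,255],[[0,0,-40],0,255],[[0,0,-70],0,255],[[0,0,-100],0,255],[[0,0,-130],0,255],[[0,0,-130],0,255]]' && python3 -m crank '[[[8,-24,0],0,255],[[16,-48,0],0,255],[[24,-72,0],0,255],[[32,-96,0],0,255],[[40,-118,0],0,255],[[40,-118,0],0,255]]'; python3 - <<'E'
from h import *
goto([.5,-.18,.108])
for n in ['top','side']:
    c=read_camera(n); np.savez(f'pics/{n}2.npz',**c); cv2.imwrite(f'pics/{n}2.png',c['frame'])
a=cv2.resize(cv2.imread('pics/top2.png')[80:280,240:440],None,fx=2,fy=2); b=cv2.resize(cv2.imread('pics/side2.png')[100:300,200:400],None,fx=2,fy=2)
im=np.hstack([a,b]); cv2.imwrite('pics/v2.png',np.clip(im*1.5,0,255).astype(np.uint8))
E
```

```text
time: 10.0
eef_pos: [0.5427, -0.0624, 0.2459]
tcp_rot: [-0.001, 1.0, -0.002, 0.005]
contact_force: [1.3, -0.1, -1.8]
opening: 0.15
finger_force: 60.1
time: 10.6
eef_pos: [0.4989, -0.1813, 0.2383]
tcp_rot: [0.001, 1.0, 0.0, -0.002]
contact_force: [0.2, 0.6, -1.5]
opening: 0.149
finger_force: 60.0
tcp [ 0.4989 -0.1813  0.2383] tool y dir [0.002 1.    0.001] z [-0.003  0.001 -1.   ]
shift [ -1.5   1.3 130.3]
```

View pics/v2.png

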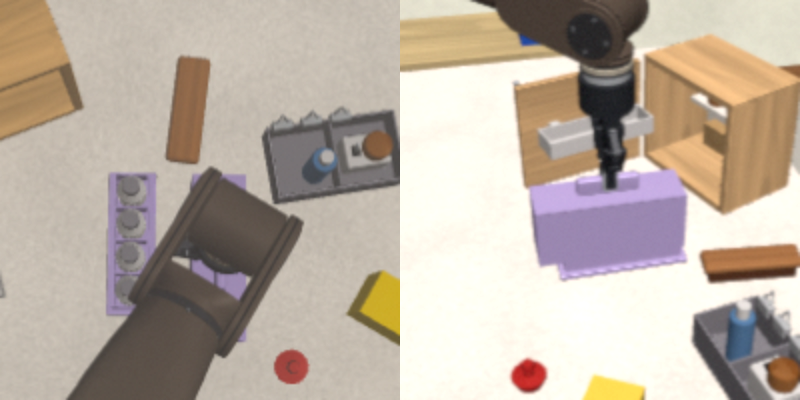

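The cover is held level over a clear spot at left crop (218,255). All four cells hold bottles, with caps near (131,190), (131,223), (131,256) and (125,290). I set the cover down.

```bash
python3 -m crank '[[[0,0,40],0,255],[[0,0,80],0,255],[[0,0,110],0,255],[[0,0,125],0,255],[[0,0,132],0,255],[[0,0,135],0,255],[[0,0,135],0,180],[[0,0,135],0,120],[[0,0,135],0,110],[[0,0,135],0,110]]' && python3 -m crank '[[[0,0,-40],0,110],[[0,0,-80],0,110],[[0,0,-120],0,130],[[40,40,-140],0,130],[[60,80,-140],0,130],[[80,120,-140],0,130],[[100,160,-140],0,130],[[100,160,-140],0,130]]'; python3 - <<'E'
from h import *
print(get_state()['opening'])
c=read_camera('top'); np.savez('pics/top3.npz',**c); 
im=cv2.resize(c['frame'][90:290,210:410],None,fx=3,fy=3); cv2.imwrite('pics/v3.png',np.clip(im*1.6,0,255).astype(np.uint8))
E
```

```text
time: 11.7
eef_pos: [0.5013, -0.1801, 0.1066]
tcp_rot: [-0.0, 1.0, -0.001, 0.001]
contact_force: [-0.0, -0.0, -0.9]
opening: 0.565
finger_force: 0.0
time: 12.5
eef_pos: [0.3985, -0.0164, 0.2456]
tcp_rot: [-0.003, 1.0, 0.0, 0.001]
contact_force: [-0.0, 0.4, -0.4]
opening: 0.487
finger_force: 0.0
0.4865069498175528
```

View pics/v3.png

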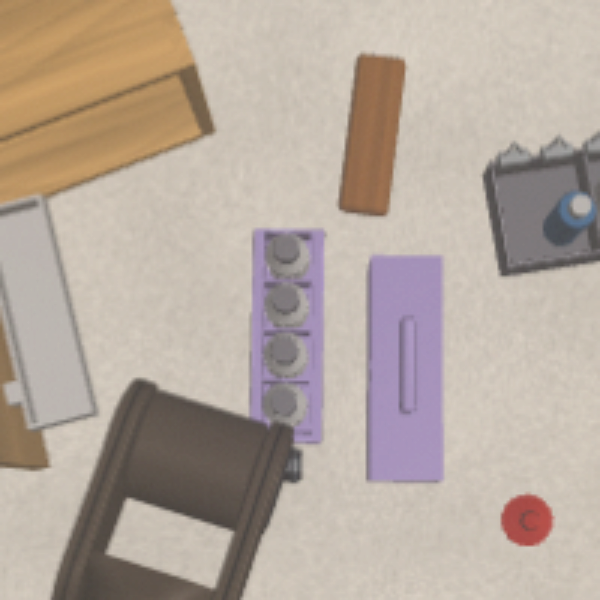

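Caps at crop px (287,249), (286,300), (285,350) and (285,399). The cover stands aside at (406,368), and the rack is at left. Now I measure the rack from an enlarged crop.

```bash
python3 - <<'E'
from m import *
c=load('top3'); T=lambda L:[(210-1/3+x/3,90-1/3+y/3) for x,y in L]
print(onplane(c,T([(287,249),(286,300),(285,350),(285,399)]),.096).round(4))
print('flange',onplane(c,T([(253,229),(325,229),(322,442)]),.010).round(4))
W=cloud(c)
for x,y in [(287,249),(286,300),(285,350),(285,399)]:
    u,v=T([(x,y)])[0]; print(W[int(round(v)),int(round(u))].round(3))
c=load('top1')
im=cv2.resize(c['frame'][145:245,180:250],None,fx=6,fy=6,interpolation=cv2.INTER_CUBIC); cv2.imwrite('pics/v4.png',np.clip(im*1.5,0,255).astype(np.uint8))
E
```

```text
[[ 0.613  -0.0627  0.096 ]
 [ 0.5628 -0.0623  0.096 ]
 [ 0.5141 -0.0619  0.096 ]
 [ 0.4668 -0.0624  0.096 ]]
flange [[ 0.6495 -0.0246  0.01  ]
 [ 0.6501 -0.0994  0.01  ]
 [ 0.4293 -0.098   0.01  ]]
[ 0.612 -0.062  0.097]
[ 0.562 -0.062  0.097]
[ 0.515 -0.063  0.096]
[ 0.466 -0.063  0.097]
```

View pics/v4.png

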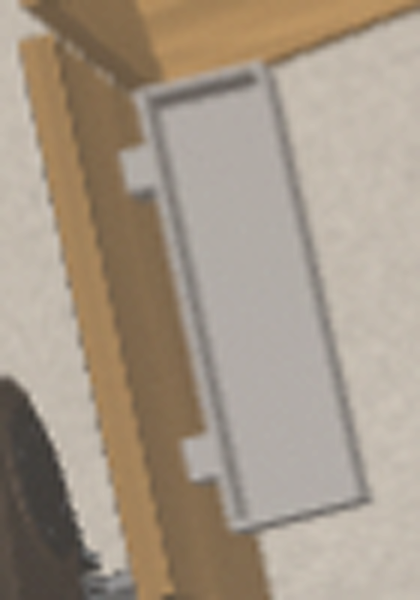

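The rack's rail-top corners in this crop are about (140,96), (268,63), (370,500) and (232,532). The door's top strip runs from (36,42) to (152,600).

```bash
python3 - <<'E'
from m import *
c=load('top1'); T=lambda L:[(180-5/12+x/6,145-5/12+y/6) for x,y in L]
P=onplane(c,T([(140,96),(268,63),(370,500),(232,532)]),.142)[:,:2]; ctr=P.mean(0)
ang=lambda a,b:np.degrees(np.arctan2(*(b-a)[::-1])); print(P.round(4),ctr.round(4),[round(float(ang(P[i],P[j])),1) for i,j in[(0,3),(1,2)]],[np.linalg.norm(P[i]-P[j]).round(3) for i,j in[(0,3),(1,2),(0,1),(2,3)]])
D=onplane(c,T([(36,42),(152,600)]),.226)[:,:2]; print('door',D.round(4),ang(*D))
th=np.radians(ang(*D)); d=np.array([np.cos(th),np.sin(th)]); inn=np.array([-d[1],d[0]]);print('d',d,'inn',inn)
H=np.array([.654,.252]); print('pred rack',(H+.128*d+.052*inn).round(4), 'from door line', (D[0]+d*((ctr-D[0])@d)+.052*inn).round(4))
print('along from hinge',(ctr-H)@d,(ctr-H)@inn)
for k in (-1.5,-.5,.5,1.5): print((ctr+k*.049*d).round(4))
E
```

```text
[[0.6373 0.2267]
 [0.6536 0.1666]
 [0.4477 0.112 ]
 [0.4323 0.1755]] [0.5427 0.1702] [-166.0, -165.1] [np.float64(0.211), np.float64(0.213), np.float64(0.062), np.float64(0.065)]
door [[0.6439 0.2523]
 [0.399  0.1906]] -165.8666100722409
d [-0.96972988 -0.24418018] inn [ 0.24418018 -0.96972988]
pred rack [0.5426 0.1703] from door line [0.542 0.173]
along from hinge 0.12787592267527262 0.052161485490141504
[0.614  0.1881]
[0.5665 0.1762]
[0.519  0.1642]
[0.4715 0.1522]
```

```bash
python3 -m crank '[[[-25,-15,0],0,130],[[-50,-32,15],0,130],[[-68,-46,40],0,130],[[-68,-46,80],0,130],[[-68,-46,86],0,130],[[-68,-46,86],0,130]]'; cat > caps.py <<'E'
from h import *
c=read_camera('top'); W=cloud(c); Z=W[...,2]
def blobs(lo,hi,x0,x1,y0,y1):
    m=((Z>lo)&(Z<hi)&(W[...,0]>x0)&(W[...,0]<x1)&(W[...,1]>y0)&(W[...,1]<y1)&(np.ptp(c['frame'].astype(int),axis=2)<22)).astype(np.uint8)
    n,l,st,_=cv2.connectedComponentsWithStats(m)
    for i in range(1,n):
        if st[i,4]>15: 
            q=W[l==i]; print(st[i,4],(q[:,:2].min(0)/2+q[:,:2].max(0)/2).round(4),np.median(q[:,2]).round(4))
print('box');blobs(.088,.106,.4,.68,-.12,.0)
print('rack');blobs(.185,.208,.4,.68,.1,.24)
cv2.imwrite('pics/last.png',c['frame']); np.savez('pics/last.npz',**c)
E
python3 caps.py; python3 -c "
from h import *
goto([.4668,-.0624,.07])"
```

```text
time: 13.15
eef_pos: [0.4677, -0.066, 0.1581]
tcp_rot: [0.0, 1.0, 0.001, -0.002]
contact_force: [-0.3, 1.1, 0.7]
opening: 0.484
finger_force: 0.0
box
64 [ 0.6146 -0.0617] 0.0967
60 [ 0.5651 -0.0608] 0.0961
rack
tcp [ 0.4688 -0.0662  0.1599] tool y dir [-0.  1. -0.] z [-0. -0. -1.]
shift [ 2.   3.8 89.9]
```

```bash
python3 -m crank '[[[1,3,30],0,130],[[2,3,60],0,130],[[2,3,80],0,130],[[2,3,88],0,130],[[2,3,90],0,130],[[2,3,90],0,255],[[2,3,90],0,255],[[2,3,90],0,255],[[2,3,90],0,255]]' 30; python3 -c "
from h import *
goto([.4715,.152,.225])"
```

```text
time: 14.1
eef_pos: [0.4679, -0.063, 0.071]
tcp_rot: [-0.0, 1.0, -0.001, 0.002]
contact_force: [-0.6, 1.4, 5.4]
opening: 0.294
finger_force: 30.2
tcp [ 0.4679 -0.063   0.071 ] tool y dir [-0.001  1.    -0.001] z [ 0.003 -0.001 -1.   ]
shift [  -4.3  214.9 -154.2]
```

```bash
python3 -m crank '[[[0,0,-20],0,255],[[0,0,-50],0,255],[[0,0,-90],0,255],[[0,0,-130],0,255],[[0,0,-155],0,255],[[0,30,-158],0,255],[[0,70,-158],0,255],[[0,110,-158],0,255],[[-2,150,-158],0,255],[[-4,180,-158],0,255]]' && python3 -m crank '[[[0,20,0],0,255],[[0,35,0],0,255],[[0,35,0],0,255],[[0,35,0],0,255]]'; python3 -c "
from h import *
goto([.4715,.152,.174])"
```

```text
time: 15.1
eef_pos: [0.4696, 0.1193, 0.2269]
tcp_rot: [-0.001, 1.0, 0.0, -0.0]
contact_force: [0.8, 0.5, -1.2]
opening: 0.294
finger_force: 29.8
time: 15.5
eef_pos: [0.4699, 0.1522, 0.2269]
tcp_rot: [-0.001, 1.0, -0.0, -0.0]
contact_force: [-0.1, -0.5, -1.1]
opening: 0.295
finger_force: 29.9
tcp [0.4699 0.1522 0.2269] tool y dir [-0.002  1.    -0.001] z [-0.001 -0.001 -1.   ]
shift [-1.6 -0.2 52.9]
```

```bash
python3 -m crank '[[[-1,0,20],0,255],[[-1,0,38],0,255],[[-1,0,48],0,255],[[-1,0,52],0,255],[[-1,0,53],0,255],[[-1,0,53],0,255],[[-1,0,53],0,200],[[-1,0,53],0,160],[[-1,0,53],0,145],[[-1,0,53],0,145]]' && python3 -m crank '[[[0,0,-20],0,145],[[0,0,-50],0,145],[[0,0,-80],0,145],[[-20,-50,-80],0,145],[[-40,-100,-80],0,145],[[-45,-150,-80],0,145],[[-45,-200,-60],0,130],[[-45,-214,-10],0,130],[[-45,-214,10],0,130],[[-45,-214,13],0,130]]';python3 caps.py; python3 -c "
from h import *
goto([.5145,-.0624,.07])"
```

```text
time: 16.5
eef_pos: [0.4716, 0.1526, 0.1749]
tcp_rot: [-0.001, 1.0, 0.0, 0.001]
contact_force: [0.9, -0.5, 0.6]
opening: 0.43
finger_force: 0.0
time: 17.5
eef_pos: [0.5136, -0.0616, 0.1569]
tcp_rot: [0.001, 1.0, 0.001, -0.004]
contact_force: [-0.9, 0.2, 0.6]
opening: 0.493
finger_force: 0.0
box
50 [ 0.6168 -0.0617] 0.0963
rack
74 [0.4665 0.1575] 0.1979
tcp [ 0.5149 -0.0613  0.1589] tool y dir [0.    1.    0.002] z [-0.005  0.002 -1.   ]
shift [-0.  -1.2 88.9]
```

View pics/last.png

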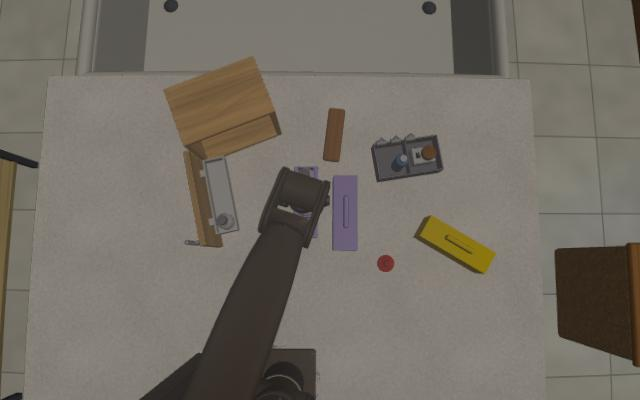

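The first bottle stands in the rack at (226,220) with its cap top at 0.198, as expected. Next bottle.

```bash
python3 -m crank '[[[0,-1,30],0,130],[[0,-1,60],0,130],[[0,-1,80],0,130],[[0,-1,87],0,130],[[0,-1,89],0,130],[[0,-1,89],0,255],[[0,-1,89],0,255],[[0,-1,89],0,255],[[0,-1,89],0,255]]' 30; python3 -c "
from h import *
goto([.519,.1645,.227])"
```

```text
time: 18.45
eef_pos: [0.5179, -0.0627, 0.0742]
tcp_rot: [-0.0, 1.0, -0.0, 0.002]
contact_force: [0.4, 2.0, 5.0]
opening: 0.29
finger_force: 29.9
tcp [ 0.5179 -0.0627  0.0742] tool y dir [-0.001  1.    -0.   ] z [ 0.003 -0.    -1.   ]
shift [  -1.8  227.2 -152.9]
```

```bash
python3 -m crank '[[[0,0,-20],0,255],[[0,0,-50],0,255],[[0,0,-90],0,255],[[0,0,-130],0,255],[[0,0,-158],0,255],[[0,30,-158],0,255],[[0,70,-158],0,255],[[0,110,-158],0,255],[[0,150,-158],0,255],[[-2,190,-158],0,255]]' && python3 -m crank '[[[0,20,0],0,255],[[0,37,0],0,255],[[0,37,0],0,255],[[0,37,0],0,255]]'; python3 -c "
from h import *
goto([.519,.1645,.176])"
```

```text
time: 19.45
eef_pos: [0.5176, 0.1287, 0.2299]
tcp_rot: [-0.0, 1.0, -0.0, -0.0]
contact_force: [1.4, 0.1, -2.3]
opening: 0.293
finger_force: 29.8
time: 19.85
eef_pos: [0.5179, 0.1642, 0.2298]
tcp_rot: [-0.001, 1.0, -0.0, -0.0]
contact_force: [-0.0, -0.3, -0.8]
opening: 0.293
finger_force: 29.9
tcp [0.5179 0.1642 0.2298] tool y dir [-0.002  1.    -0.001] z [-0.001 -0.001 -1.   ]
shift [-1.1  0.3 53.8]
```

```bash
python3 -m crank '[[[-1,0,20],0,255],[[-1,0,38],0,255],[[-1,0,48],0,255],[[-1,0,53],0,255],[[-1,0,54],0,255],[[-1,0,54],0,255],[[-1,0,54],0,200],[[-1,0,54],0,160],[[-1,0,54],0,145],[[-1,0,54],0,145]]' && python3 -m crank '[[[0,0,-20],0,145],[[0,0,-50],0,145],[[0,0,-80],0,145],[[-20,-50,-80],0,145],[[-40,-100,-80],0,145],[[-44,-150,-80],0,145],[[-44,-200,-60],0,130],[[-44,-226,-10],0,130],[[-44,-226,10],0,130],[[-44,-226,13],0,130]]';python3 caps.py; python3 -c "
from h import *
goto([.5635,-.0622,.07])"
```

```text
time: 20.85
eef_pos: [0.5214, 0.1638, 0.1792]
tcp_rot: [0.0, 1.0, 0.0, 0.003]
contact_force: [1.3, -0.4, 6.9]
opening: 0.433
finger_force: 0.2
time: 21.85
eef_pos: [0.5598, -0.063, 0.1579]
tcp_rot: [0.001, 1.0, 0.001, -0.005]
contact_force: [-0.1, -0.3, -0.4]
opening: 0.491
finger_force: 0.0
box
rack
73 [0.515  0.1645] 0.1976
75 [0.4691 0.1519] 0.1983
tcp [ 0.5612 -0.0622  0.1602] tool y dir [0.002 1.    0.002] z [-0.007  0.002 -1.   ]
shift [-2.9 -0.2 90.2]
```

```bash
python3 -m crank '[[[-2,0,30],0,130],[[-2,0,60],0,130],[[-2,0,78],0,130],[[-2,0,85],0,130],[[-2,0,87],0,130],[[-2,0,87],0,255],[[-2,0,87],0,255],[[-2,0,87],0,255],[[-2,0,87],0,255]]' 30; python3 -c "
from h import *
goto([.5665,.176,.23])"
```

```text
time: 22.8
eef_pos: [0.567, -0.0617, 0.0784]
tcp_rot: [-0.0, 1.0, -0.0, 0.002]
contact_force: [0.7, 1.3, 5.4]
opening: 0.289
finger_force: 30.0
tcp [ 0.567  -0.0617  0.0784] tool y dir [-0.001  1.    -0.   ] z [ 0.004 -0.    -1.   ]
shift [-2.000e-01  2.376e+02 -1.517e+02]
```

```bash
python3 -m crank '[[[0,0,-20],0,255],[[0,0,-50],0,255],[[0,0,-90],0,255],[[0,0,-130],0,255],[[0,0,-155],0,255],[[0,30,-155],0,255],[[0,75,-155],0,255],[[0,120,-155],0,255],[[0,165,-155],0,255],[[0,205,-155],0,255]]' && python3 -m crank '[[[0,20,0],0,255],[[0,33,0],0,255],[[0,33,0],0,255],[[0,33,0],0,255]]'; python3 -c "
from h import *
goto([.5665,.176,.1804])"
```

```text
time: 23.8
eef_pos: [0.5644, 0.1452, 0.2306]
tcp_rot: [-0.001, 1.0, -0.0, -0.001]
contact_force: [1.6, 0.2, -1.6]
opening: 0.286
finger_force: 30.0
time: 24.2
eef_pos: [0.5652, 0.1757, 0.2309]
tcp_rot: [-0.0, 1.0, -0.0, -0.0]
contact_force: [-0.4, -0.2, -1.6]
opening: 0.289
finger_force: 30.1
tcp [0.5652 0.1757 0.2309] tool y dir [-0.001  1.    -0.001] z [-0.001 -0.001 -1.   ]
shift [-1.4  0.4 50.5]
```

Next from S2 to B1 (0.613,-0.062), a shift of (-47,-238).

```bash
python3 -m crank '[[[-1,0,20],0,255],[[-1,0,36],0,255],[[-1,0,45],0,255],[[-1,0,49],0,255],[[-1,0,51],0,255],[[-1,0,51],0,255],[[-1,0,51],0,200],[[-1,0,51],0,160],[[-1,0,51],0,145],[[-1,0,51],0,145]]' && python3 -m crank '[[[0,0,-20],0,145],[[0,0,-50],0,145],[[0,0,-80],0,145],[[-20,-50,-80],0,145],[[-40,-100,-80],0,145],[[-47,-150,-80],0,145],[[-47,-200,-60],0,130],[[-47,-238,-10],0,130],[[-47,-238,5],0,130],[[-47,-238,10],0,130]]';python3 caps.py; python3 -c "
from h import *
goto([.613,-.0622,.07])"; python3 - <<'E'
import cv2,numpy as np
from h import read_camera
c=read_camera('side'); cv2.imwrite('pics/v5.png',np.clip(cv2.resize(c['frame'][80:300,180:420],None,fx=3,fy=2.7)*1.5,0,255).astype(np.uint8))
E
```

```text
time: 25.2
eef_pos: [0.5666, 0.1766, 0.1809]
tcp_rot: [-0.001, 1.0, 0.0, 0.0]
contact_force: [-0.1, -0.2, -0.8]
opening: 0.429
finger_force: 0.0
time: 26.2
eef_pos: [0.6107, -0.063, 0.1654]
tcp_rot: [0.001, 1.0, 0.001, -0.004]
contact_force: [0.2, -0.2, -0.2]
opening: 0.489
finger_force: 0.0
box
rack
76 [0.5638 0.1763] 0.1975
71 [0.515  0.1635] 0.1975
73 [0.4691 0.1517] 0.1982
tcp [ 0.6116 -0.0617  0.1669] tool y dir [0.001 1.    0.002] z [-0.006  0.002 -1.   ]
shift [-2.  -0.7 96.9]
```

View pics/v5.png

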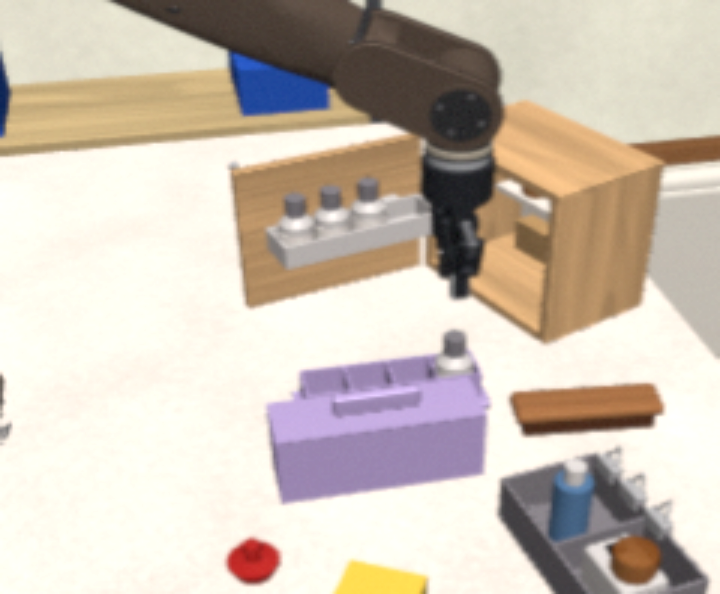

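Three bottles stand upright in the rack at (293,215), (330,210) and (367,205). The last one is in its cell at (455,355), below the gripper. The box has not been knocked.

```bash
python3 -m crank '[[[-2,0,30],0,130],[[-2,0,65],0,130],[[-2,0,84],0,130],[[-2,0,92],0,130],[[-2,0,94],0,130],[[-2,0,94],0,255],[[-2,0,94],0,255],[[-2,0,94],0,255],[[-2,0,94],0,255]]' 30; python3 -c "
from h import *
goto([.612,.188,.23])"
```

```text
time: 27.2
eef_pos: [0.6172, -0.0617, 0.0786]
tcp_rot: [-0.0, 1.0, -0.0, 0.002]
contact_force: [0.7, 0.9, 5.8]
opening: 0.292
finger_force: 30.1
tcp [ 0.6172 -0.0617  0.0786] tool y dir [-0.001  1.    -0.   ] z [ 0.004 -0.    -1.   ]
shift [   4.3  249.6 -151.5]
```

```bash
python3 -m crank '[[[0,0,-20],0,255],[[0,0,-50],0,255],[[0,0,-90],0,255],[[0,0,-130],0,255],[[0,0,-158],0,255],[[0,35,-158],0,255],[[0,80,-158],0,255],[[0,125,-158],0,255],[[0,170,-158],0,255],[[0,210,-158],0,255]]' && python3 -m crank '[[[0,20,0],0,255],[[0,39,0],0,255],[[0,39,0],0,255],[[0,39,0],0,255]]'; python3 -c "
from h import *
goto([.612,.188,.1806])"
```

```text
time: 28.2
eef_pos: [0.6144, 0.1503, 0.2335]
tcp_rot: [-0.001, 1.0, -0.0, -0.001]
contact_force: [-0.1, -0.3, -1.0]
opening: 0.288
finger_force: 30.2
time: 28.6
eef_pos: [0.6151, 0.1872, 0.2338]
tcp_rot: [-0.001, 1.0, -0.0, -0.0]
contact_force: [0.3, -0.0, -2.0]
opening: 0.287
finger_force: 30.2
tcp [0.6151 0.1872 0.2338] tool y dir [-0.001  1.    -0.001] z [-0.001 -0.001 -1.   ]
shift [ 3.   0.9 53.2]
```

```bash
python3 -m crank '[[[2,1,20],0,255],[[2,1,38],0,255],[[2,1,48],0,255],[[2,1,52],0,255],[[2,1,53],0,255],[[2,1,53],0,255],[[2,1,53],0,200],[[2,1,53],0,160],[[2,1,53],0,145],[[2,1,53],0,145]]' && python3 -m crank '[[[0,0,-20],0,145],[[0,0,-50],0,145],[[0,0,-90],0,145],[[30,-50,-90],0,145],[[60,-100,-90],0,130],[[80,-150,-90],0,110],[[100,-200,-90],0,110],[[100,-250,-90],0,110],[[100,-290,-90],0,110],[[100,-290,-90],0,110]]';python3 caps.py; python3 - <<'E'
from m import *
c=load('last'); im=cv2.resize(c['frame'][90:290,180:420],None,fx=3,fy=3); cv2.imwrite('pics/v6.png',np.clip(im*1.6,0,255).astype(np.uint8))
E
```

```text
time: 29.6
eef_pos: [0.6136, 0.1887, 0.182]
tcp_rot: [-0.001, 1.0, 0.0, 0.001]
contact_force: [1.1, 0.3, 0.6]
opening: 0.432
finger_force: 0.0
time: 30.6
eef_pos: [0.5131, -0.1055, 0.272]
tcp_rot: [0.002, 1.0, -0.001, 0.001]
contact_force: [0.4, 0.5, 1.0]
opening: 0.569
finger_force: 0.0
box
rack
78 [0.6125 0.1862] 0.1972
75 [0.564  0.1765] 0.1981
74 [0.5151 0.164 ] 0.1977
72 [0.469  0.1516] 0.1983
```

View pics/v6.png

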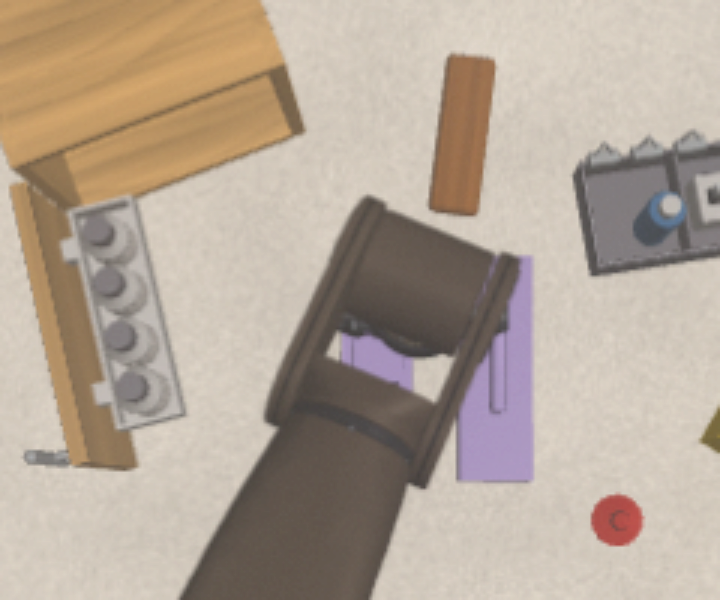

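All four bottles stand in the rack. The cover, at (496,368), and the box are unchanged. Now I pick the cover up.

```bash
python3 -m crank '[[[6,-40,0],0,110],[[12,-74,20],0,110],[[12,-74,60],0,110],[[12,-74,90],0,110],[[12,-74,90],0,110],[[12,-74,90],0,110]]'; python3 - <<'E'
from h import *
goto([.5013,-.1801,.105]); c=read_camera('top'); np.savez('pics/top5.npz',**c)
hsv=cv2.cvtColor(c['frame'],cv2.COLOR_BGR2HSV); m=((hsv[...,0]>115)&(hsv[...,0]<145)&(hsv[...,1]>50)); m[:150]=0;m[260:]=0
W=cloud(c);Z=W[...,2]
q=W[m&(Z>.08)&(Z<.12)]; print('cover y range',np.percentile(q[:,1],[1,99]),'x',np.percentile(q[:,0],[1,99]))
u=m&(Z<.06)&(W[...,1]>-.13); q=W[u]; print('box y',np.percentile(q[:,1],[1,99]),'x',np.percentile(q[:,0],[1,99]))
s=read_camera('side');cv2.imwrite('pics/v7.png',np.clip(cv2.resize(s['frame'][120:300,200:420],None,fx=3,fy=3)*1.5,0,255).astype(np.uint8))
E
```

```text
time: 31.25
eef_pos: [0.502, -0.1746, 0.1816]
tcp_rot: [-0.001, 1.0, 0.0, -0.0]
contact_force: [0.5, -0.6, 1.2]
opening: 0.57
finger_force: 0.0
tcp [ 0.502  -0.1746  0.1816] tool y dir [-0.002  1.     0.001] z [-0.     0.001 -1.   ]
shift [ 0.7 -5.5 76.6]
cover y range [-0.210827  -0.1463322] x [0.39232575 0.60450639]
box y [-0.0965293  -0.02709302] x [0.43496246 0.63806472]
```

View pics/v7.png

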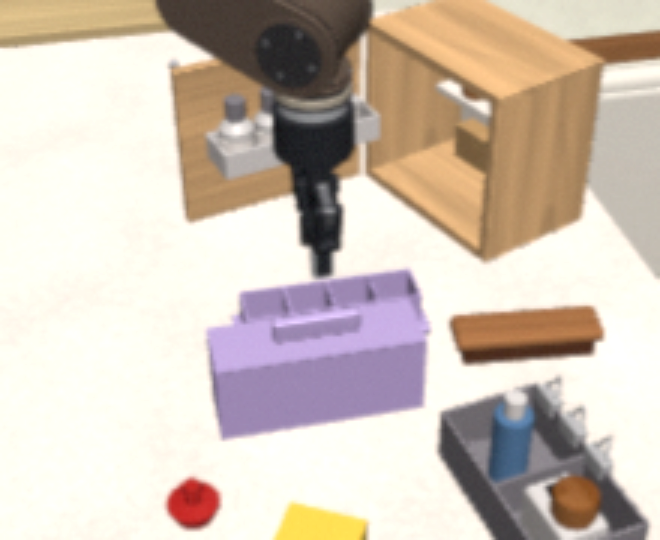

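The gripper is above the cover's rib at (318,325). The box behind it is empty and unmoved. I grasp and lift.

```bash
python3 -m crank '[[[1,-5,30],0,110],[[1,-5,55],0,110],[[1,-5,70],0,110],[[1,-5,74],0,110],[[1,-5,74],0,255],[[1,-5,74],0,255],[[1,-5,74],0,255],[[1,-5,74],0,255],[[1,-5,74],0,255]]' 60 && python3 -m crank '[[[0,0,-20],0,255],[[0,0,-60],0,255],[[0,0,-100],0,255],[[0,0,-130],0,255],[[-20,60,-130],0,255],[[-20,60,-130],0,255]]'; python3 - <<'E'
from h import *
s=get_state(); goto([.5427,-.0624,.24])
W={}
for n in ['top','side']:
    c=read_camera(n); np.savez(f'pics/{n}6.npz',**c)
    hsv=cv2.cvtColor(c['frame'],cv2.COLOR_BGR2HSV); m=((hsv[...,0]>115)&(hsv[...,0]<145)&(hsv[...,1]>50)); m[:150]=0;m[300:]=0
    w=cloud(c);Z=w[...,2]; q=w[m&(Z<.06)&(Z>-.01)]; print(n,'box',len(q),np.percentile(q,[1,99],axis=0).round(4).tolist())
    q=w[m&(Z>.08)];print(n,'cover',len(q),np.percentile(q,[1,99],axis=0).round(4).tolist())
E
```

```text
time: 32.25
eef_pos: [0.5018, -0.1809, 0.1091]
tcp_rot: [-0.0, 1.0, -0.0, 0.001]
contact_force: [-0.9, 2.0, 6.1]
opening: 0.14
finger_force: 60.9
time: 32.85
eef_pos: [0.5212, -0.1185, 0.2382]
tcp_rot: [-0.001, 1.0, 0.0, 0.001]
contact_force: [-0.0, -0.8, -3.0]
opening: 0.141
finger_force: 59.9
tcp [ 0.5212 -0.1185  0.2382] tool y dir [-0.002  1.     0.001] z [ 0.002  0.001 -1.   ]
shift [-21.6  56.   -1.7]
top box 88 [[0.5207, -0.0788, 0.0043], [0.6411, -0.0278, 0.0539]]
top cover 287 [[0.411, -0.1504, 0.2189], [0.6246, -0.0817, 0.5434]]
side box 1110 [[0.4313, -0.0999, 0.0074], [0.6403, -0.0341, 0.0519]]
side cover 2656 [[0.0502, -0.1558, 0.1216], [0.6221, -0.0481, 0.2488]]
```

```bash
python3 -m crank '[[[-10,25,0],0,255],[[-21,55,0],0,255],[[-21,55,0],0,255],[[-21,56,30],0,255],[[-21,56,55],0,255],[[-21,56,70],0,255],[[-21,56,70],0,255],[[-21,56,70],0,255]]'; python3 - <<'E'
from h import *
goto([.5422,-.0622,.112])
for n in ['top','side']:
    c=read_camera(n); np.savez(f'pics/{n}7.npz',**c)
    im=c['frame'][150:250,270:370] if n=='top' else c['frame'][170:260,260:360]
    cv2.imwrite(f'pics/w_{n}.png',cv2.resize(np.clip(im*1.5,0,255).astype(np.uint8),(600,600) if n=='top' else (600,540),interpolation=cv2.INTER_CUBIC))
E
```

```text
time: 33.75
eef_pos: [0.5415, -0.0652, 0.1674]
tcp_rot: [-0.0, 1.0, -0.0, -0.0]
contact_force: [-0.5, 0.3, -2.2]
opening: 0.142
finger_force: 59.9
tcp [ 0.5415 -0.0652  0.1674] tool y dir [-0.  1. -0.] z [-0. -0. -1.]
shift [-0.7  3.  55.4]
```

View pics/w_side.png

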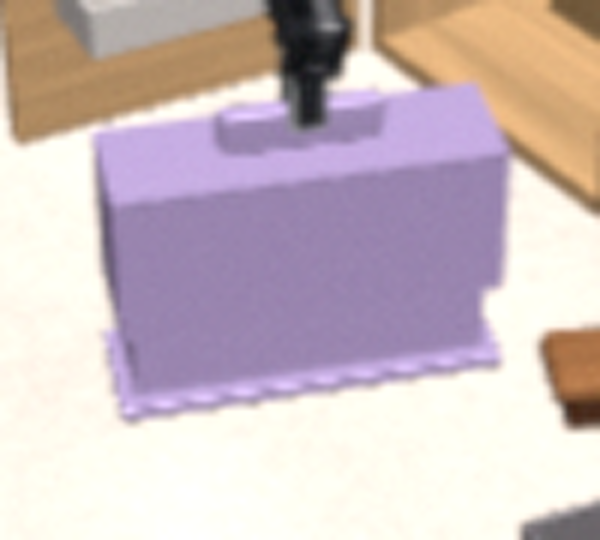

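The cover is level and lined up above the flange, which runs from (125,410) to (497,360). I correct 3 mm in y and lower it gently.

```bash
python3 -m crank '[[[-1,3,0],0,255],[[-1,3,0],0,255],[[-1,3,12],0,255],[[-1,3,24],0,255],[[-1,3,36],0,255],[[-1,3,46],0,255],[[-1,3,52],0,255],[[-1,3,55],0,255],[[-1,3,55],0,255]]'; python3 -c "
from h import *
goto([.5422,-.0622,.112])"
```

```text
time: 34.75
eef_pos: [0.5417, -0.0603, 0.1187]
tcp_rot: [-0.001, 1.0, 0.001, -0.003]
contact_force: [-19.7, 7.4, 34.3]
opening: 0.141
finger_force: 64.4
tcp [ 0.5417 -0.0603  0.1187] tool y dir [-0.002  1.     0.003] z [-0.007  0.003 -1.   ]
shift [-0.6 -1.9  6.7]
```

On regrasp the TCP was at 0.109 with the rim on the ledge, so 0.119 is home on the flange. I ease off and release.

```bash
python3 -m crank '[[[0,0,-4],0,255],[[0,0,-6],0,255],[[0,0,-6],0,200],[[0,0,-6],0,140],[[0,0,-6],0,110],[[0,0,-6],0,110],[[0,0,-40],0,110],[[0,0,-80],0,110],[[0,0,-130],0,110],[[0,0,-170],0,110]]' && python3 -m crank '[[[30,40,0],8,110],[[60,80,0],16,110],[[70,120,-20],24,110],[[80,160,-40],32,110],[[90,200,-60],40,110],[[90,240,-60],48,110],[[90,240,-60],56,110],[[90,240,-60],64,110],[[90,240,-60],70,110]]'; python3 - <<'E'
from h import *
c=read_camera('side'); np.savez('pics/side8.npz',**c); t=read_camera('top'); np.savez('pics/top8.npz',**t)
for n,c in (('side',c),('top',t)):
    hsv=cv2.cvtColor(c['frame'],cv2.COLOR_BGR2HSV); m=((hsv[...,0]>115)&(hsv[...,0]<145)&(hsv[...,1]>50)); m[:150]=0;m[260:]=0
    w=cloud(c);Z=w[...,2]
    q=w[m&(Z>.09)&(Z<.115)];print(n,'covertop',len(q),np.percentile(q,[2,50,98],axis=0).round(4).tolist())
    A=np.c_[q[:,:2],np.ones(len(q))]; print('plane',np.linalg.lstsq(A,q[:,2],rcond=None)[0].round(4))
    q=w[m&(Z>-.01)&(Z<.014)];print(n,'flange',len(q),np.percentile(q,[2,50,98],axis=0).round(4).tolist())
a=cv2.resize(t['frame'][100:260,170:370],None,fx=2,fy=2); b=cv2.resize(c0:=np.load('pics/side8.npz')['frame'][100:260,200:400],None,fx=2,fy=2)
cv2.imwrite('pics/v8.png',np.clip(np.hstack([a,b])*1.5,0,255).astype(np.uint8)); goto([.41,.246,.36])
E
```

```text
time: 35.75
eef_pos: [0.5428, -0.0617, 0.2849]
tcp_rot: [-0.0, 1.0, -0.0, 0.001]
contact_force: [1.0, -0.7, 0.4]
opening: 0.571
finger_force: 0.0
time: 36.65
eef_pos: [0.4521, 0.179, 0.3421]
tcp_rot: [0.575, 0.818, -0.0, -0.0]
contact_force: [-0.0, -0.6, 0.6]
opening: 0.569
finger_force: 0.0
side covertop 892 [[0.0542, -0.0981, 0.0912], [0.5292, -0.0774, 0.104], [0.642, -0.0308, 0.1132]]
plane [0.007  0.0986 0.1066]
side flange 134 [[0.4322, -0.1013, 0.0062], [0.5364, -0.096, 0.0106], [0.6391, -0.0545, 0.0133]]
top covertop 1423 [[0.4367, -0.0924, 0.0988], [0.54, -0.0633, 0.1044], [0.643, -0.0293, 0.11]]
plane [-0.0008 -0.0055  0.1045]
top flange 25 [[0.4399, -0.0968, 0.0058], [0.5965, -0.0964, 0.0112], [0.6423, -0.0945, 0.0133]]
tcp [0.4522 0.1785 0.342 ] tool y dir [ 0.939  0.343 -0.   ] z [-0. -0. -1.]
shift [ 77.9 -16.5 -18. ]
```

View pics/v8.png

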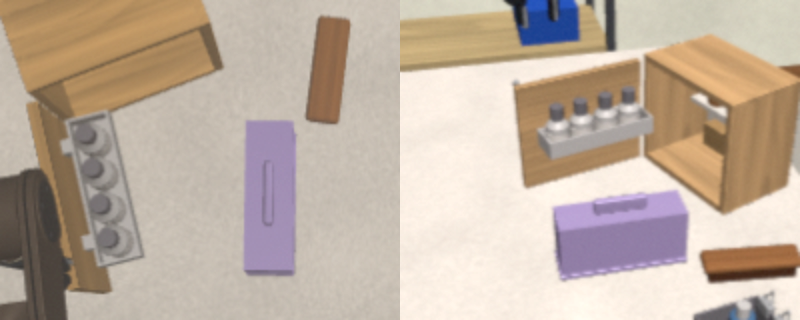

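The cover sits level on the box (top at 0.1044, centred at (0.540,-0.062)), and the four bottles stand in the rack. Now back to the handle at about (0.410,0.235).

```bash
python3 -m crank '[[[25,-10,0],3,110],[[50,-20,0],6,110],[[65,-25,0],6,110],[[65,-25,0],6,110],[[65,-25,0],6,110]]'; python3 -c "
from h import *
goto([.410,.2348,.184])"
```

```text
time: 37.25
eef_pos: [0.4067, 0.2306, 0.3423]
tcp_rot: [0.615, 0.789, -0.0, 0.0]
contact_force: [-0.3, -0.9, -0.1]
opening: 0.567
finger_force: 0.0
tcp [0.4067 0.2306 0.3423] tool y dir [0.97  0.245 0.   ] z [ 0. -0. -1.]
shift [  3.3   4.2 158.3]
```

```bash
python3 -m crank '[[[3,4,0],0,110],[[3,4,50],0,110],[[3,4,90],0,110],[[3,4,120],0,110],[[3,4,140],0,110],[[3,4,153],0,110],[[3,4,157],0,110],[[3,4,157],0,110]]'; python3 - <<'E'
from h import *
goto([.410,.2348,.184])
c=read_camera('side'); s=c
im=cv2.resize(c['frame'][80:200,200:340],None,fx=4,fy=4); cv2.imwrite('pics/v9.png',np.clip(im*1.5,0,255).astype(np.uint8))
E
```

```text
time: 38.05
eef_pos: [0.4101, 0.2346, 0.1854]
tcp_rot: [0.615, 0.788, -0.0, -0.0]
contact_force: [0.1, 0.1, 0.8]
opening: 0.567
finger_force: 0.0
tcp [0.4101 0.2346 0.1854] tool y dir [ 0.97   0.243 -0.   ] z [-0. -0. -1.]
shift [ 0.2 -0.1  1.4]
```

View pics/v9.png

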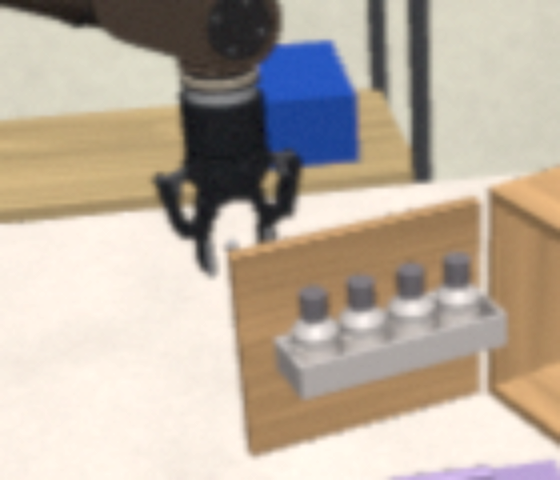

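The bar at (232,245) is between the fingers. I close and work out the closing arc.

```bash
sed -i 's/\.654,\.252/.652,.2543/' arc.py; python3 -m crank '[[[0,0,0],0,180],[[0,0,0],0,255],[[0,0,0],0,255],[[0,0,0],0,255],[[0,0,0],0,255],[[0,0,0],0,255]]' 30;  python3 arc.py -.07
```

```text
time: 38.7
eef_pos: [0.4063, 0.2348, 0.1865]
tcp_rot: [0.615, 0.788, -0.003, -0.004]
contact_force: [-12.9, -1.6, 9.6]
opening: 0.133
finger_force: 29.3
[0.40629534 0.23481106 0.18653316] [-12.89632695  -1.63832595   9.62799586]
r 0.24647636210977156 -175.46487622975258
1 [-17.  -2.] -4.0
2 [-34.  -3.] -8.0
3 [-52.  -3.] -12.0
4 [-69.  -2.] -16.0
5 [-86.   1.] -20.1
6 [-103.    4.] -24.1
7 [-119.    9.] -28.1
8 [-135.   15.] -32.1
9 [-151.   23.] -36.1
10 [-166.   31.] -40.1
```

```bash
cat > arc2.py <<'E'
import sys
from h import *
# args: commanded x y, step rad
s=get_state(); p=np.array([float(sys.argv[1]),float(sys.argv[2])]); st=float(sys.argv[3])
H=np.array([.649,.2545]); m=s['eef_pos'][:2]-H; a0=np.arctan2(m[1],m[0]); print('ang',np.degrees(a0),np.hypot(*m),s['eef_pos'],s['contact_force'])
Rt=R.from_quat(s['tcp_rot'])
for k in range(0,11):
    a=a0+st*k; q=H+.244*np.array([np.cos(a),np.sin(a)])
    print(k,Rt.inv().apply(np.r_[q-p,0]*1000).round(0)[:2],np.degrees(-st*k).round(1),q.round(4))
E
python3 arc2.py .410 .2348 .07
```

```text
ang -175.3621482668928 0.24350196039135033 [0.40629534 0.23481106 0.18653316] [-12.89632695  -1.63832595   9.62799586]
0 [ 1. -4.] -0.0 [0.4058 0.2348]
1 [-16.  -6.] -4.0 [0.4078 0.2178]
2 [-33.  -7.] -8.0 [0.4109 0.201 ]
3 [-50.  -7.] -12.0 [0.4153 0.1845]
4 [-67.  -6.] -16.0 [0.4207 0.1683]
5 [-84.  -3.] -20.1 [0.4273 0.1526]
6 [-101.    1.] -24.1 [0.435  0.1373]
7 [-117.    5.] -28.1 [0.4437 0.1226]
8 [-133.   11.] -32.1 [0.4534 0.1086]
9 [-148.   19.] -36.1 [0.4641 0.0953]
10 [-163.   27.] -40.1 [0.4757 0.0827]
```

```bash
python3 -m crank '[[[0,-4,0],0,255],[[-6,-5,0],-2,255],[[-16,-6,0],-4,255],[[-33,-7,0],-8,255],[[-50,-7,0],-12,255],[[-67,-6,0],-16,255],[[-84,-3,0],-20,255],[[-101,1,0],-24,255],[[-117,5,0],-28,255],[[-133,11,0],-32,255]]' 30;  python3 arc2.py .4534 .1086 .07
```

```text
time: 39.7
eef_pos: [0.454, 0.1082, 0.1866]
tcp_rot: [0.373, 0.928, 0.001, 0.002]
contact_force: [4.1, 2.9, 0.0]
opening: 0.127
finger_force: 29.6
ang -143.11639802726646 0.24382309822386106 [0.45397652 0.10815949 0.18660444] [4.10042505 2.93429582 0.0095417 ]
0 [-1. -0.] -0.0 [0.4538 0.1081]
1 [-18.  -2.] -4.0 [0.4646 0.0948]
2 [-35.  -3.] -8.0 [0.4762 0.0823]
3 [-52.  -3.] -12.0 [0.4887 0.0706]
4 [-69.  -2.] -16.0 [0.5019 0.0598]
5 [-86.   1.] -20.1 [0.5159 0.05  ]
6 [-102.    5.] -24.1 [0.5305 0.0412]
7 [-119.   10.] -28.1 [0.5457 0.0334]
8 [-135.   16.] -32.1 [0.5614 0.0268]
9 [-150.   23.] -36.1 [0.5776 0.0212]
10 [-165.   31.] -40.1 [0.5941 0.0168]
```

Excellent fit and low force, so I continue.

```bash
python3 -m crank '[[[-18,-2,0],-4,255],[[-35,-3,0],-8,255],[[-52,-3,0],-12,255],[[-69,-2,0],-16,255],[[-86,1,0],-20,255],[[-102,5,0],-24,255],[[-119,10,0],-28,255],[[-135,16,0],-32,255],[[-150,23,0],-36,255],[[-165,31,0],-40,255]]' 30;  python3 arc2.py .5941 .0168 .05
```

```text
time: 40.7
eef_pos: [0.5943, 0.0164, 0.1866]
tcp_rot: [0.033, 0.999, 0.0, 0.001]
contact_force: [0.9, 4.4, 2.2]
opening: 0.122
finger_force: 29.9
ang -102.94255813322022 0.2442746261806431 [0.59428881 0.01643115 0.18658599] [0.90541472 4.43349297 2.18851953]
0 [-0. -0.] -0.0 [0.5944 0.0167]
1 [-12.  -2.] -2.9 [0.6063 0.0143]
2 [-24.  -3.] -5.7 [0.6184 0.0124]
3 [-37.  -3.] -8.6 [0.6305 0.0112]
4 [-49.  -3.] -11.5 [0.6427 0.0106]
5 [-61.  -2.] -14.3 [0.6549 0.0106]
6 [-73.  -1.] -17.2 [0.6671 0.0112]
7 [-85.   1.] -20.1 [0.6792 0.0124]
8 [-97.   4.] -22.9 [0.6913 0.0142]
9 [-109.    7.] -25.8 [0.7032 0.0166]
10 [-120.   11.] -28.6 [0.715  0.0196]
```

```bash
python3 -m crank '[[[-12,-2,0],-3,255],[[-24,-3,0],-6,255],[[-37,-3,0],-9,255],[[-49,-3,0],-12,255],[[-61,-2,0],-14,255],[[-73,-1,0],-17,255],[[-82,1,0],-19,255],[[-90,2,0],-21,255],[[-97,4,0],-23,255],[[-97,4,0],-23,255]]' 30;  python3 arc2.py .6913 .0142 .01|head -6; python3 -m crank '[[[-3,1,0],-1,255],[[-6,2,0],-1,255],[[-6,2,0],-1,255]]';python3 arc2.py .6913 .0142 .01|head -1
```

```text
time: 41.7
eef_pos: [0.6914, 0.0138, 0.1866]
tcp_rot: [-0.166, 0.986, -0.0, 0.002]
contact_force: [-0.5, 1.3, 2.8]
opening: 0.128
finger_force: 29.8
ang -80.00808124402494 0.24441819711073173 [0.69140882 0.01378908 0.18663914] [-0.48210534  1.34351549  2.76454127]
0 [-0. -0.] -0.0 [0.6913 0.0142]
1 [-2. -0.] -0.6 [0.6937 0.0146]
2 [-5. -1.] -1.1 [0.6961 0.0151]
3 [-7. -1.] -1.7 [0.6985 0.0156]
4 [-10.  -1.] -2.3 [0.7009 0.0161]
time: 42.0
eef_pos: [0.6962, 0.0147, 0.1867]
tcp_rot: [-0.174, 0.985, -0.003, 0.001]
contact_force: [1.5, -5.5, 3.0]
opening: 0.123
finger_force: 30.0
ang -78.85424238619485 0.24435976158428305 [0.69623611 0.01474921 0.18668585] [ 1.54146776 -5.49961243  3.04654888]
```

```bash
python3 -m crank '[[[-2,-2,0],0,255],[[-4,-3,0],-1,255],[[-6,-3,0],-1,255],[[-6,-3,0],-1,255],[[-6,-3,0],-1,255]]';python3 arc2.py .6913 .0142 .01|head -1; python3 - <<'E'
from h import *
c=read_camera('top'); cv2.imwrite('pics/z.png',c['frame']); W=cloud(c);np.savez('pics/top9.npz',**c)
E
```

```text
time: 42.5
eef_pos: [0.6998, 0.0155, 0.1866]
tcp_rot: [-0.183, 0.983, -0.001, -0.003]
contact_force: [-8.5, -3.6, 8.3]
opening: 0.126
finger_force: 30.5
ang -77.9903415971552 0.24434218928907978 [0.69984189 0.01550584 0.18658133] [-8.45234567 -3.58354598  8.28380083]
```

```bash
python3 -m crank '[[[-2,-1,0],0,255],[[-4,-1,0],0,255],[[-4,-1,0],0,255],[[-4,-1,0],0,255]]';python3 arc2.py .6913 .0142 .01|head -1
```

```text
time: 42.95
eef_pos: [0.6999, 0.0155, 0.1864]
tcp_rot: [-0.184, 0.983, -0.0, -0.009]
contact_force: [-20.6, -6.2, 13.8]
opening: 0.125
finger_force: 31.2
ang -77.97194100573643 0.2443168589706422 [0.69991336 0.01554696 0.18642852] [-20.62054347  -6.20088508  13.79099495]
```

The handle has not moved under the extra 12 N, so the door is shut. I ease off, release and rise clear.

```bash
python3 -m crank '[[[3,1,0],0,255],[[5,1,0],0,255],[[5,1,0],0,200],[[5,1,0],0,150],[[5,1,0],0,110],[[5,1,0],0,110],[[5,1,0],0,110],[[5,1,-20],0,110],[[5,1,-60],0,110],[[5,1,-100],0,110]]' && python3 -m crank '[[[0,0,-50],0,110],[[30,0,-80],0,110],[[80,0,-80],0,110],[[130,0,-80],0,110],[[180,0,-80],0,110],[[220,0,-80],0,110],[[220,0,-80],0,110],[[220,0,-80],0,110]]'; python3 - <<'E'
from m import *
c=read_camera('side'); np.savez('pics/sideA.npz',**c); t=read_camera('top'); np.savez('pics/topA.npz',**t)
W=cloud(t);Z=W[...,2]
# door top strip & handle
cab=W[(Z>.231)&(Z<.245)&(W[...,0]>.6)&(W[...,1]>-.05)&(W[...,1]<.35)]; 
m=(Z>.205)&(Z<.2305)&(W[...,0]>.6)&(W[...,0]<.8)&(W[...,1]>0)&(W[...,1]<.3); q=W[m]
a=np.radians(22); X=np.array([np.cos(a),np.sin(a)]); Y=np.array([-np.sin(a),np.cos(a)])
H=np.array([.649,.2545]); r=q[:,:2]-H; al=-(r@Y); nx=r@X
for lo in np.arange(0,.26,.04):
    k=(al>lo)&(al<lo+.04)&(q[:,2]>.218)&(nx>-.025); print(round(lo,2),k.sum(),np.median(nx[k]).round(4) if k.any() else '')
k=nx<-.028; print('handle',k.sum(),np.median(q[k],0),np.median(al[k]),np.median(nx[k]))
for n,c in (('top',t),('side',c)):
    hsv=cv2.cvtColor(c['frame'],cv2.COLOR_BGR2HSV); mm=((hsv[...,0]>115)&(hsv[...,0]<145)&(hsv[...,1]>50)); mm[:150]=0;mm[260:]=0
    w=cloud(c); q=w[mm&(w[...,2]>.09)&(w[...,2]<.115)&(w[...,0]>.3)]; print(n,'cover',len(q),np.percentile(q,[2,50,98],axis=0).round(4).tolist())
E
```

```text
time: 43.95
eef_pos: [0.7001, 0.0165, 0.2848]
tcp_rot: [-0.183, 0.983, 0.001, -0.002]
contact_force: [0.4, 0.5, 1.1]
opening: 0.567
finger_force: 0.0
time: 44.75
eef_pos: [0.4952, -0.0629, 0.3659]
tcp_rot: [-0.182, 0.983, -0.0, 0.001]
contact_force: [-0.1, 1.0, -0.7]
opening: 0.57
finger_force: 0.0
0.0 126 0.0007
0.04 123 -0.0003
0.08 128 -0.0005
0.12 110 0.0004
0.16 111 0.0019
0.2 102 0.0016
0.24 46 0.0009
handle 17 [0.69918001 0.01615902 0.21618555] 0.24032861444747264 -0.043719611556157396
top cover 393 [[0.437, -0.0924, 0.0984], [0.4796, -0.0523, 0.1043], [0.646, -0.0293, 0.1092]]
side cover 867 [[0.4361, -0.0985, 0.0908], [0.5335, -0.0779, 0.1041], [0.642, -0.031, 0.1129]]
```

```bash
python3 -c "
from plant import ctrl
print(ctrl.sign_off())"
```

```text
the job is handed in; nothing more can be done
None
```

I handed the job in with the door shut, all four bottles placed in the rack, and the cover back home on the box; sign-off gave no verdict, the bottles were last seen upright just before I swung the door shut, and I viewed 16 pictures, two over the limit of 14.

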